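# Turn the enamel sequence round

### The job

The second pendant is enamelled with the same colours backwards, so move the four enamel jars from the wooden rack to the metal rack in reverse order: the jar nearest the black end of the wooden rack goes to the place farthest from the black end of the metal rack, and so on, until the jar farthest from the wooden rack's black end stands next to the metal rack's black end. Keep the jars upright, and leave each one standing flat on the floor of its own place.

Things in the scene. Friction and masses are not known exactly. Their poses are not given: they have to be found in the camera images.
- rack_from: pale wooden rack, fixed: 4 open places 60x60 mm in a row, centres x=0, y=+96,+32,-32,-96 mm, floor 6 mm above table, walls and dividers 4 mm thick, tops 16 mm above table. Black end: a black block at y=+130..150 mm, 30 mm high. Origin: middle of the row, on the table; +y to the black end. Ledge on its -x side (34 mm wide, 8 high) with tiles. Jars start here, up to 5 mm off their places' middles.
- rack_to: metal rack, bare aluminium, fixed, no ledge, starts empty: 4 open places 60x60 mm in a row, centres x=0, y=+96,+32,-32,-96 mm, floor 6 mm above table, walls and dividers 4 mm thick, tops 16 mm above table. Black end: a black block at y=+130..150 mm, 30 mm high. Origin: middle of the row, on the table; +y to the black end. Any yaw.
- jar_blue: loose closed enamel jar, blue body and lid with a paper band: round, 40 mm diameter up to 40 mm height, lid 38 mm diameter from 44 to 58 mm height (total 58 mm), about 0.12 kg. Origin: centre of its underside; z is up along its axis.
- jar_green: loose closed enamel jar, green body and lid with a paper band: round, 40 mm diameter up to 40 mm height, lid 38 mm diameter from 44 to 58 mm height (total 58 mm), about 0.12 kg. Origin: centre of its underside; z is up along its axis.
- jar_yellow: loose closed enamel jar, yellow body and lid with a paper band: round, 40 mm diameter up to 40 mm height, lid 38 mm diameter from 44 to 58 mm height (total 58 mm), about 0.12 kg. Origin: centre of its underside; z is up along its axis.
- jar_white: loose closed enamel jar, white body and lid with a paper band: round, 40 mm diameter up to 40 mm height, lid 38 mm diameter from 44 to 58 mm height (total 58 mm), about 0.12 kg. Origin: centre of its underside; z is up along its axis.
- tile_blue: sample tile, blue enamel on copper, 26 x 46 x 3 mm, fixed on the wooden rack's ledge beside the place where the blue jar starts (50 mm to -x of the place's middle, in the rack's frame). It stays there. Origin: centre of its underside.
- tile_green: sample tile, green enamel on copper, 26 x 46 x 3 mm, fixed on the wooden rack's ledge beside the place where the green jar starts (50 mm to -x of the place's middle, in the rack's frame). It stays there. Origin: centre of its underside.
- tile_yellow: sample tile, yellow enamel on copper, 26 x 46 x 3 mm, fixed on the wooden rack's ledge beside the place where the yellow jar starts (50 mm to -x of the place's middle, in the rack's frame). It stays there. Origin: centre of its underside.
- tile_white: sample tile, white enamel on copper, 26 x 46 x 3 mm, fixed on the wooden rack's ledge beside the place where the white jar starts (50 mm to -x of the place's middle, in the rack's frame). It stays there. Origin: centre of its underside.
Things that resemble listed ones, but are neither listed nor needed, are in the scene too. Several things have the shape of the jar_green; the one meant has the colours described above.

How it is judged:
By the outcome, as a careful person would: the job done as asked, in the order asked, and still so for the second after the job is handed in, with the robot touching nothing.
It also fails if it takes over 106 s, if anything falls off the work surface, if the arm or the gripper's body presses on something with over 40 N, if the wrist force passes 120 N, or if a joint passes its speed limit or range.

### The arm

A 6-joint arm with a two-finger parallel gripper is mounted at the origin on the work surface. World frame = base frame: x ahead of the robot, y to its left, z up, the work surface at z = 0. Lengths are in m, angles in rad, forces in N, time in s.
With the tool pointing down it reaches from about 0.3 to 0.875 m from the base axis. Payload 6.4 kg.
Tool frame: the origin (TCP) lies at the very end of the fingers, on their centre line; the grasp point (between the pads) lies 19 mm behind it; z points along the fingers, y is the line along which they close (so a half turn about z gives the same grasp; the last joint's range is limited). The gripper opens to 85 mm and grips with 20 to 120 N. Pads are 22 mm wide; open, the fingers measure 114 mm over their backs; the gripper's body (76 mm by 85 mm) begins 54 mm behind the grasp point. The pads swing forward as they close: fully open they stand 13 mm farther back than shut.
Start: joints at [-1.427, 0.181, 1.607, -0, 1.354, -0.206], TCP at [0.197, -0.54, 0.231] pointing down, gripper open.
Joint ranges: [-2.99, 2.99], [-0.89, 2.07], [0.3, 2.58], [-1.14, 4.28], [0, 2.63], [-3.12, 3.12]. Speed limits (rad/s): [2.57, 2.57, 3.01, 3.14, 3.14, 3.14].

### API

Orientations are given as a unit quaternion [w, x, y, z].
In Python, from bench import * gives the robot as it stands. The module is installed in compiled form; this text tells all that it offers.
- The arm moves only by the tool arm_command, never from a script. Its arguments are lists of equal length, an entry for each row: "dp": the shift along the tool's x, y, z in units of 0.25 m (1.0 is 0.25 m), a list of three; "turn": the turn, a rotation vector about the tool's x, y, z in units of 30 degrees (1.0 is 30 degrees), a list of three; "jaw": the opening, from 0 (shut) to 1 (fully open). A call has 1 to 5 rows; each row is the pose to reach, as a shift and turn from the pose commanded when the call began, along the tool's axes at that moment; what a row does not reach only later rows make up. A row lasts 1/8 s, in which the tool goes at most 62.5 mm and 10.7 degrees, less where a joint would pass 70% of its speed; a pose out of reach is approached as far as the arm can. A call with a number of a shift or a turn outside -1 to 1 is refused whole. A call with a gripper value outside its range is refused whole. The fingers move at their own pace and stop on an object; the grip force is fixed at half the most. Time passes only in rows, so rows that repeat a pose let the fingers close. It gives the time, the measured TCP pose, the force, the opening and the grip force at its end, in the units of the state.
- get_obs(): the state, without advancing time (a new reading comes with each control period).
- camera(name): name is "side" or "top" or "wrist"; returns the picture (480x640x3 uint8, blue, green, red); there is no depth.
- get_calibration(name): a dict with "camera_matrix" (3x3 intrinsics, pixels), "k1" (the pictures are not rectified: a ray, as slopes to the right and down, at radius r is drawn at 1 + k1 r^2 times it, then the intrinsics apply), "R" (3x3) and "t" (3): a world point X has camera coordinates R X + t; the wrist camera has in their place "mount" (4x4, takes a point from camera to tool coordinates, whose origin is the TCP and whose axes are the flange's). Camera axes: x right, y down, z forward; pixel columns grow to the right and rows downward; lengths in m; the calibration is good to about 2 mm. A picture is of the moment at which its call begins: read the wrist's pose just before it. get_calibration takes no time and is no camera call.
- hand_in(): hands the job in; it is judged then, once.
The state is a dict: "time_s": time; "q": joint angles; "dq": joint speeds; "joint_efforts": joint torques, N m; "eef_pos": TCP position; "eef_rot": TCP orientation; "wrist_force": force on the tool from outside, world axes, zero at the start; "torque": the same for the moment, N m; "opening": opening from 0.0 (shut) to 1.0 (fully open); "grasp_force": force on a finger pad.
Only numpy, scipy, OpenCV 4.12 (cv2) and the standard library are available. Lean on these libraries where they do the work, as an engineer would, in place of code of your own. Each camera call takes 0.05 s, during which the arm holds its last target. There are 200 camera calls.

## Working session

There is one attempt and no reset: what is moved stays moved. The work goes in short steps, Python scripts to look and compute and a tool call to move; the robot and the scene stay as the last step left them, time stands still between calls to the robot, and variables do not carry over. Pictures are saved under pics/ and viewed, at most 14 in all, crops included, and the job is handed in when it is done.

Besides the shell and the picture viewer there is one more tool, called after "Request:" as name(argument=value, ...), one argument or row to a line, values as JSON. arm_command: Moves the arm, as the interface text tells. Its arguments: {"type":"object","properties":{"dp":{"type":"array"},"turn":{"type":"array"},"jaw":{"type":"array"}},"required":["dp","turn","jaw"]}

```bash
mkdir -p pics; python3 - <<'E'
from bench import *
import cv2
for n in ("top","side"):
    cv2.imwrite(f"pics/{n}0.png",camera(n))
    c=get_calibration(n); print(n,c)
print(get_calibration("wrist"))
print(get_obs())
E
```

```text
top {'camera_matrix': array([[597.5756787 ,   0.        , 325.58446346],
       [  0.        , 597.5756787 , 242.70709893],
       [  0.        ,   0.        ,   1.        ]]), 'k1': -0.0515521126965489, 'R': array([[-0.01249166, -0.99973644,  0.01926158],
       [-0.98940504,  0.0095715 , -0.14486562],
       [ 0.14464308, -0.02086711, -0.98926384]]), 't': array([-0.00597082,  0.55977767,  1.02688334])}
side {'camera_matrix': array([[599.43518622,   0.        , 311.4325144 ],
       [  0.        , 599.43518622, 241.28186596],
       [  0.        ,   0.        ,   1.        ]]), 'k1': -0.1135454834371665, 'R': array([[-0.96151602, -0.27469646, -0.00536603],
       [-0.13061401,  0.47419447, -0.87067766],
       [ 0.24171661, -0.83646964, -0.49182479]]), 't': array([0.5440499 , 0.10995453, 1.23024335])}
{'camera_matrix': array([[413.92397263,   0.        , 326.22898566],
       [  0.        , 413.92397263, 237.69679588],
       [  0.        ,   0.        ,   1.        ]]), 'k1': -0.01323185296197669, 'mount': array([[-5.39159793e-04, -9.50701240e-01, -3.10107823e-01,
         7.964933
[... 258 characters left out ...]
+00]])}
{'time_s': 0.1, 'q': array([-1.42731291e+00,  1.81457272e-01,  1.60793083e+00, -3.20147174e-05,
        1.35381093e+00, -2.06299700e-01]), 'dq': array([-0.00012312, -0.00108344, -0.00215597,  0.00025787,  0.00071181,
        0.00037562]), 'joint_efforts': array([-1.26189580e-04, -4.45877516e+01, -3.52237952e+01, -2.49328687e-04,
        4.18192489e-03,  4.24513212e-05]), 'eef_pos': array([ 0.19698127, -0.53966135,  0.23046855]), 'eef_rot': array([-8.03284707e-04,  9.84744494e-01,  1.74004703e-01,  9.60103838e-06]), 'wrist_force': array([-0.36602661,  0.113133  , -0.79587226]), 'torque': array([-0.01317847, -0.04141336,  0.00722809]), 'grasp_force': 0.0, 'opening': 0.9995059292488501}
```

View pics/top0.png

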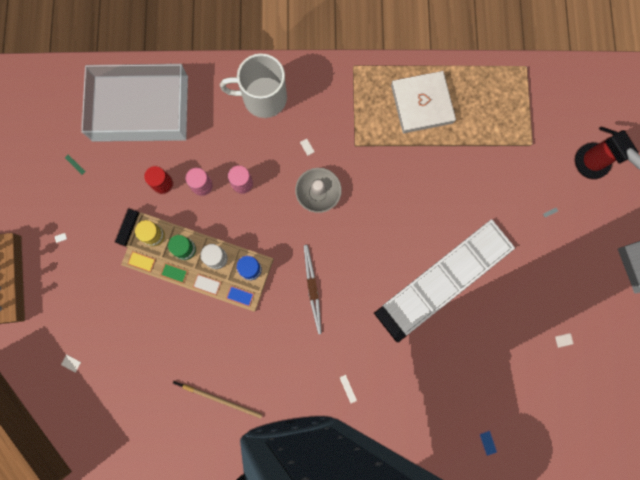

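View pics/side0.png

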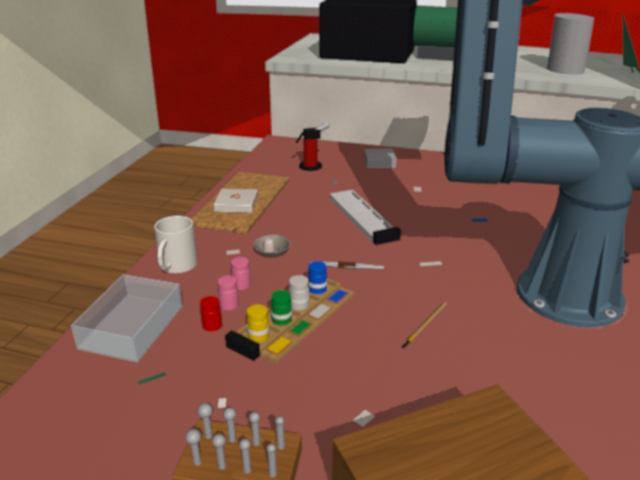

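The top view shows the wooden rack with its black end at about (127,227). Its jars run yellow (148,233), green (180,246), white (213,256) and blue (248,267), and the tiles match. The metal rack has its black end at (392,324) and its far end at (500,235). The lookalike jars are red (158,180) and pink (198,181) and (240,180), all off the rack. Only (180,246) is green, and it stands in the rack beside the green tile, so it is jar_green.

```bash
cat > h.py <<'E'
from bench import *
import cv2, numpy as np
def ray(name,uv,z,pose=None):
    c=get_calibration(name);K=c["camera_matrix"]
    uv=np.atleast_2d(np.asarray(uv,float))
    d=cv2.undistortPoints(uv[:,None],K,np.array([c["k1"],0,0,0,0.]))[:,0]
    # opencv model: same radial law
    d=np.c_[d,np.ones(len(d))]
    if name=="wrist":
        p,q=pose;from scipy.spatial.transform import Rotation as Ro
        Rt=Ro.from_quat([*q[1:],q[0]]).as_matrix();M=c["mount"]
        o=p+Rt@M[:3,3];w=d@(Rt@M[:3,:3]).T
    else:
        o=-c["R"].T@c["t"];w=d@c["R"]
    return o+w*((z-o[2])/w[:,2])[:,None]
def blobs(mask,amin):
    n,l,s,ce=cv2.connectedComponentsWithStats(mask.astype(np.uint8))
    return [(s[i,4],ce[i],l==i) for i in range(1,n) if s[i,4]>=amin]
H={"yellow":(20,35),"green":(45,85),"blue":(105,130)}
E
cat > m.py <<'E'
from h import *
im=cv2.imread("pics/top0.png");hsv=cv2.cvtColor(im,cv2.COLOR_BGR2HSV);h,s,v=[hsv[...,i].astype(int) for i in range(3)]
roi=np.zeros(h.shape,bool);roi[200:312,110:280]=1
T={}
for k,(a,b) in H.items():
    for A,c,_ in blobs(roi&(h>=a)&(h<=b)&(s>150)&(v>70),60): print(k,A,c.round(1),"z64",ray("top",c,.064)[0,:2].round(4),"z11",ray("top",c,.011)[0,:2].round(4))
for A,c,_ in blobs(roi&(s<70)&(v>130),60): print("white",A,c.round(1),"z64",ray("top",c,.064)[0,:2].round(4),"z11",ray("top",c,.011)[0,:2].round(4))
for A,c,_ in blobs((v<45)&(s>=0),150):
    if 110<c[0]<420 and 200<c[1]<350: print("black",A,c.round(1),"z30",ray("top",c,.03)[0,:2].round(4))
r2=np.zeros(h.shape,bool);r2[210:350,370:530]=1
m=(r2&(s<60)&(v>70)).astype(np.uint8);m=cv2.morphologyEx(m,cv2.MORPH_CLOSE,np.ones((5,5)))
A,c,b=max(blobs(m,500),key=lambda x:x[0])
P=np.argwhere(b)[:,::-1];W=ray("top",P,.016)[:,:2]
rc=cv2.minAreaRect((W*1000).astype(np.float32));print("metal",A,c,rc,cv2.boxPoints(rc))
cv2.imwrite("pics/c0.png",np.hstack([cv2.resize(im[160:340,100:290],None,fx=2.1,fy=2.1,interpolation=2),cv2.resize(im[190:370,360:550],None,fx=2.1,fy=2.1,interpolation=2)]))
E
python3 m.py
```

```text
yellow 421 [147.2 231.5] z64 [0.579  0.3003] z11 [0.588  0.3152]
yellow 271 [141.  261.2] z64 [0.5269 0.3096] z11 [0.5331 0.325 ]
blue 359 [248.  266.9] z64 [0.5152 0.1235] z11 [0.5208 0.1293]
blue 212 [239.5 295.7] z64 [0.4655 0.1378] z11 [0.4686 0.1443]
white 440 [211.2 255.5] z64 [0.5358 0.1876] z11 [0.5425 0.1967]
white 293 [206.4 284.1] z64 [0.4861 0.195 ] z11 [0.4902 0.2045]
black 379 [127.  226.8] z30 [0.5938 0.3469]
black 377 [389.7 324.1] z30 [ 0.414  -0.1244]
metal 5449 [448.44613691 276.79886218] ((499.5592041015625, -237.89901733398438), (70.4137191772461, 262.6282043457031), 37.097713470458984) [[ 392.2724  -154.39777]
 [ 550.6835  -363.87213]
 [ 606.846   -321.40027]
 [ 448.43494 -111.9259 ]]
```

View pics/c0.png

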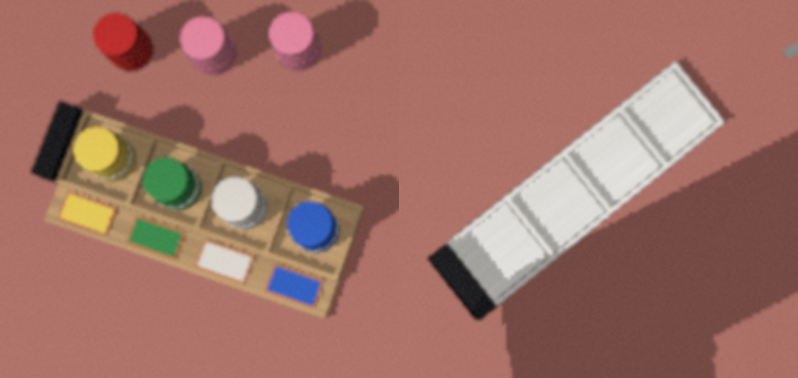

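The enlarged crop confirms one green jar, in the rack beside the green tile. The metal rack's outline is 70x263 mm, and its block sits 142 mm from the middle, which fits. I'll write a move planner next and go above the wooden rack.

```bash
cat > go.py <<'E'
# plan: python3 go.py x,y,z,yawdeg(tool y) ... -> dp/turn units for each call
import sys
from h import *
def plan(ts):
    o=get_obs();q=o["eef_rot"];from scipy.spatial.transform import Rotation as Ro
    Y=Ro.from_quat([*q[1:],q[0]]).as_matrix()[:,1];a=np.degrees(np.arctan2(Y[1],Y[0]));p=o["eef_pos"]
    print("now",p.round(4),round(a,2),"t",round(o["time_s"],2),"q",o["q"].round(2),"F",o["wrist_force"].round(1),"open",round(o["opening"],3),"grip",round(o["grasp_force"],1))
    for t in ts:
        T=np.array(t[:3]);b=t[3];n=int(max(np.ceil(np.linalg.norm(T-p)/.249),np.ceil(abs(b-a)/29.9),1));dpp=(T-p)/n;da=(b-a)/n
        for i in range(n):
            r=np.radians(a);y=np.array([np.cos(r),np.sin(r),0]);x=np.array([-y[1],y[0],0])
            print("  dp",(np.array([dpp@x,dpp@y,-dpp[2]])/.25).round(3),"turn",round(-da/30,3)); p=p+dpp;a=a+da
if __name__=="__main__": plan([list(map(float,s.split(","))) for s in sys.argv[1:]])
E
python3 go.py .548,.218,.26,-19.6
```

```text
now [ 0.197  -0.5397  0.2305] -69.96 t 0.1 q [-1.43  0.18  1.61 -0.    1.35 -0.21] F [-0.4  0.1 -0.8] open 1.0 grip 0.0
  dp [ 0.589 -0.591 -0.03 ] turn -0.42
  dp [ 0.704 -0.449 -0.03 ] turn -0.42
  dp [ 0.785 -0.285 -0.03 ] turn -0.42
  dp [ 0.828 -0.107 -0.03 ] turn -0.42
```

Request:
arm_command(
  dp=[
    [0.59,-0.59,-0.03],
    [0.59,-0.59,-0.03],
    [0.59,-0.59,-0.03],
    [0.59,-0.59,-0.03],
    [0.59,-0.59,-0.03],
  ],
  turn=[
    [0,0,-0.42],
    [0,0,-0.42],
    [0,0,-0.42],
    [0,0,-0.42],
    [0,0,-0.42],
  ],
  jaw=[1,1,1,1,1],
)

```text
time_s: 0.72
eef_pos: [0.2856, -0.3503, 0.2389]
eef_rot: [0.0, 0.959, 0.282, -0.0]
wrist_force: [0.3, -0.6, -0.2]
opening: 1.0
grasp_force: 0.0
```

Request:
arm_command(
  dp=[
    [0.7,-0.45,-0.03],
    [0.7,-0.45,-0.03],
    [0.7,-0.45,-0.03],
    [0.7,-0.45,-0.03],
    [0.7,-0.45,-0.03],
  ],
  turn=[
    [0,0,-0.42],
    [0,0,-0.42],
    [0,0,-0.42],
    [0,0,-0.42],
    [0,0,-0.42],
  ],
  jaw=[1,1,1,1,1],
)

```text
time_s: 1.35
eef_pos: [0.3724, -0.1622, 0.2464]
eef_rot: [0.0, 0.923, 0.385, -0.0]
wrist_force: [-1.1, -0.4, -0.0]
opening: 1.0
grasp_force: 0.0
```

```bash
python3 go.py .548,.218,.26,-19.6
```

```text
now [ 0.3724 -0.1622  0.2464] -44.66 t 1.35 q [-0.7  -0.24  1.98 -0.    1.39  0.07] F [-1.1 -0.4 -0. ] open 1.0 grip 0.0
  dp [ 0.788 -0.285 -0.027] turn -0.418
  dp [ 0.831 -0.107 -0.027] turn -0.418
```

Request:
arm_command(
  dp=[
    [0.79,-0.285,-0.03],
    [0.79,-0.285,-0.03],
    [0.79,-0.285,-0.03],
    [0.79,-0.285,-0.03],
    [0.79,-0.285,-0.03],
  ],
  turn=[
    [0,0,-0.42],
    [0,0,-0.42],
    [0,0,-0.42],
    [0,0,-0.42],
    [0,0,-0.42],
  ],
  jaw=[1,1,1,1,1],
)

```text
time_s: 1.98
eef_pos: [0.4611, 0.0278, 0.2535]
eef_rot: [0.0, 0.875, 0.484, -0.0]
wrist_force: [-0.2, -0.9, -0.3]
opening: 1.0
grasp_force: 0.0
```

Request:
arm_command(
  dp=[
    [0.83,-0.105,-0.03],
    [0.83,-0.105,-0.03],
    [0.83,-0.105,-0.03],
    [0.83,-0.105,-0.03],
    [0.83,-0.105,-0.03],
  ],
  turn=[
    [0,0,-0.42],
    [0,0,-0.42],
    [0,0,-0.42],
    [0,0,-0.42],
    [0,0,-0.42],
  ],
  jaw=[1,1,1,1,1],
)

```text
time_s: 2.6
eef_pos: [0.5495, 0.2167, 0.2605]
eef_rot: [0.0, 0.817, 0.577, -0.001]
wrist_force: [-0.5, -0.9, 0.7]
opening: 0.996
grasp_force: 0.0
```

```bash
cat > w.py <<'E'
from h import *
import sys
o=get_obs();im=camera("wrist");cv2.imwrite(f"pics/{sys.argv[1]}.png",im);pose=(o["eef_pos"],o["eef_rot"])
print(pose)
np.savez(f"{sys.argv[1]}.npz",p=pose[0],q=pose[1])
E
python3 w.py w1
```

```text
(array([0.54948032, 0.21669741, 0.26049666]), array([ 9.14331954e-05,  8.17056168e-01,  5.76557718e-01, -6.39082769e-04]))
```

View pics/w1.png

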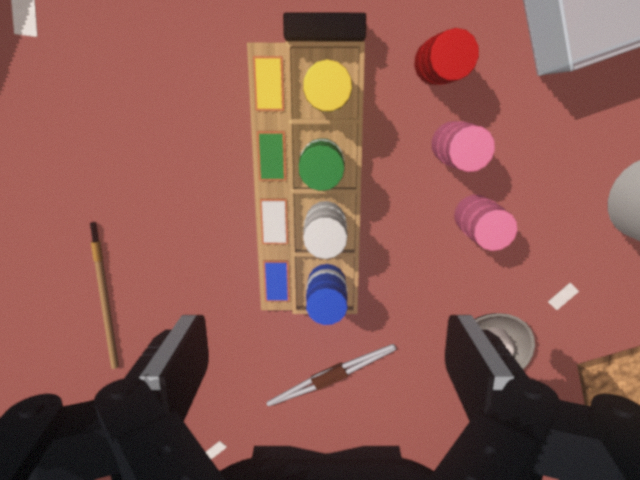

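The wrist view shows the lids at yellow (328,85), green (321,167), white (325,236) and blue (326,303), with tiles at (269,83), (272,157), (274,221) and (276,282).

```bash
python3 - <<'E'
from h import *
d=np.load("w1.npz");P=(d["p"],d["q"])
L=ray("wrist",[(328,85),(321,167),(325,236),(326,303)],.064,P)[:,:2]
T=ray("wrist",[(269,83),(272,157),(274,221),(276,282)],.011,P)[:,:2]
print("lids",L.round(4));print("tiles",T.round(4))
u=(T[0]-T[3])/np.linalg.norm(T[0]-T[3]);x=np.array([u[1],-u[0]])
print("row dir deg x",np.degrees(np.arctan2(x[1],x[0])),"len",np.linalg.norm(T[0]-T[3]))
C=T.mean(0)+.05*x
print("places",[(C+u*y).round(4) for y in(.096,.032,-.032,-.096)]);print("jar in rack",[((l-C)@np.c_[x,u]).round(4) for l in L])
E
python3 go.py .5803,.306,.15,-19.6
```

```text
lids [[0.5818 0.3033]
 [0.5553 0.2458]
 [0.5384 0.1888]
 [0.5177 0.1282]]
tiles [[0.5337 0.3244]
 [0.5118 0.2628]
 [0.4904 0.2042]
 [0.4679 0.1427]]
row dir deg x -19.906217883777966 len 0.19321191487860695
places [array([0.5806, 0.3068]), array([0.5588, 0.2466]), array([0.537 , 0.1864]), array([0.5153, 0.1262])]
jar in rack [array([0.0023, 0.0931]), array([-0.0031,  0.03  ]), array([ 0.0005, -0.0293]), array([ 0.0016, -0.0934])]
now [0.549  0.216  0.2606] -19.64 t 2.65 q [ 0.17  0.19  1.53 -0.    1.42  0.52] F [-0.1 -0.8  0.5] open 1.0 grip 0.0
  dp [ 0.381 -0.003  0.442] turn -0.001
```

Request:
arm_command(
  dp=[
    [0.38,0.006,0.44],
    [0.38,0.006,0.44],
    [0.38,0.006,0.44],
    [0.38,0.006,0.44],
  ],
  turn=[
    [0,0,0],
    [0,0,0],
    [0,0,0],
    [0,0,0],
  ],
  jaw=[1,1,1,1],
)

```text
time_s: 3.15
eef_pos: [0.5814, 0.3054, 0.1502]
eef_rot: [-0.0, 0.817, 0.576, -0.001]
wrist_force: [-0.2, -0.3, 0.9]
opening: 0.998
grasp_force: 0.0
```

```bash
python3 go.py .5815,.3035,.021,-19.6
```

```text
now [0.5814 0.3054 0.1502] -19.6 t 3.15 q [ 0.3   0.44  1.45 -0.    1.26  0.65] F [-0.2 -0.3  0.9] open 0.998 grip 0.0
  dp [-0.007  0.003  0.517] turn -0.0
```

Request:
arm_command(
  dp=[
    [0,0,0.2],
    [0,0,0.35],
    [-0.007,0.003,0.45],
    [-0.007,0.003,0.515],
    [-0.007,0.003,0.515],
  ],
  turn=[
    [0,0,0],
    [0,0,0],
    [0,0,0],
    [0,0,0],
    [0,0,0],
  ],
  jaw=[1,1,1,1,1],
)

```text
time_s: 3.78
eef_pos: [0.5822, 0.3042, 0.0231]
eef_rot: [0.0, 0.817, 0.576, -0.0]
wrist_force: [0.9, 0.1, 0.5]
opening: 0.998
grasp_force: 0.0
```

Request:
arm_command(
  dp=[
    [0,0,0],
    [0,0,0],
    [0,0,0],
    [0,0,0],
    [0,0,0],
  ],
  turn=[
    [0,0,0],
    [0,0,0],
    [0,0,0],
    [0,0,0],
    [0,0,0],
  ],
  jaw=[0.3,0.2,0.2,0.2,0.2],
)

```text
time_s: 4.4
eef_pos: [0.5829, 0.3057, 0.0242]
eef_rot: [0.0, 0.817, 0.577, 0.001]
wrist_force: [-1.1, 0.1, 6.4]
opening: 0.446
grasp_force: 60.9
```

```bash
python3 go.py .5815,.3035,.021,-19.6
```

```text
now [0.5829 0.3057 0.0242] -19.54 t 4.4 q [ 0.3   0.59  1.5  -0.    1.04  0.64] F [-1.1  0.1  6.4] open 0.446 grip 60.9
  dp [-0.01  -0.002  0.013] turn 0.002
```

Request:
arm_command(
  dp=[
    [0,0,-0.1],
    [0,0,-0.3],
    [0,0,-0.5],
    [0,0,-0.5],
  ],
  turn=[
    [0,0,0],
    [0,0,0],
    [0,0,0],
    [0,0,0],
  ],
  jaw=[0.2,0.2,0.2,0.2],
)

```text
time_s: 4.9
eef_pos: [0.5849, 0.3064, 0.1533]
eef_rot: [0.002, 0.817, 0.577, 0.005]
wrist_force: [-0.6, -0.3, -1.7]
opening: 0.443
grasp_force: 60.6
```

```bash
python3 w.py w2; python3 go.py .5575,-.3145,.15,37.1; python3 - <<'E'
import cv2
from bench import *
a=cv2.imread("pics/w2.png")[180:480,120:520];b=cv2.resize(camera("side")[180:360,180:400],(366,300))
cv2.imwrite("pics/w2b.png",cv2.hconcat([a,b]))
E
```

```text
(array([0.58493184, 0.30640894, 0.15328517]), array([0.00150275, 0.81682277, 0.57686792, 0.00466027]))
now [0.5831 0.3057 0.15  ] -19.54 t 4.95 q [ 0.3   0.43  1.45 -0.    1.25  0.64] F [-1.2  0.6 -1. ] open 0.448 grip 60.5
  dp [-0.791  0.245 -0.   ] turn -0.629
  dp [-0.827 -0.025 -0.   ] turn -0.629
  dp [-0.775 -0.291 -0.   ] turn -0.629
```

View pics/w2b.png

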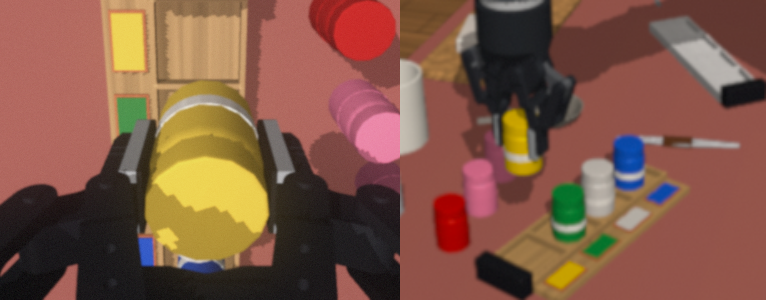

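The yellow jar hangs upright between the pads, with its lid at about (327,388).

Request:
arm_command(
  dp=[
    [-0.79,0.245,0],
    [-0.79,0.245,0],
    [-0.79,0.245,0],
    [-0.79,0.245,0],
    [-0.79,0.245,0],
  ],
  turn=[
    [0,0,-0.63],
    [0,0,-0.63],
    [0,0,-0.63],
    [0,0,-0.63],
    [0,0,-0.63],
  ],
  jaw=[0.2,0.2,0.2,0.2,0.2],
)

```text
time_s: 5.62
eef_pos: [0.5724, 0.0975, 0.1459]
eef_rot: [-0.001, 0.712, 0.702, -0.001]
wrist_force: [0.3, -0.1, -0.5]
opening: 0.444
grasp_force: 60.5
```

Request:
arm_command(
  dp=[
    [-0.83,-0.025,0],
    [-0.83,-0.025,0],
    [-0.83,-0.025,0],
    [-0.83,-0.025,0],
    [-0.83,-0.025,0],
  ],
  turn=[
    [0,0,-0.63],
    [0,0,-0.63],
    [0,0,-0.63],
    [0,0,-0.63],
    [0,0,-0.63],
  ],
  jaw=[0.2,0.2,0.2,0.2,0.2],
)

```text
time_s: 6.25
eef_pos: [0.5648, -0.1089, 0.1467]
eef_rot: [-0.001, 0.587, 0.81, 0.0]
wrist_force: [0.3, 0.2, -1.7]
opening: 0.442
grasp_force: 60.5
```

```bash
python3 - <<'E'
from h import *
d=np.load("w2.npz");print(ray("wrist",[(327,388)],d["p"][2]-.018+.058,(d["p"],d["q"]))[0]-d["p"])
E
python3 go.py .5575,-.3145,.15,37.1
```

```text
[-0.00039757 -0.00146632  0.04      ]
now [ 0.5648 -0.1089  0.1467] 18.16 t 6.25 q [-0.4   0.27  1.68  0.    1.19 -0.71] F [ 0.3  0.2 -1.7] open 0.442 grip 60.5
  dp [-0.772 -0.284 -0.013] turn -0.631
```

Request:
arm_command(
  dp=[
    [-0.77,-0.285,-0.013],
    [-0.77,-0.285,-0.013],
    [-0.77,-0.285,-0.013],
    [-0.77,-0.285,-0.013],
    [-0.77,-0.285,-0.013],
  ],
  turn=[
    [0,0,-0.63],
    [0,0,-0.63],
    [0,0,-0.63],
    [0,0,-0.63],
    [0,0,-0.63],
  ],
  jaw=[0.2,0.2,0.2,0.2,0.2],
)

```text
time_s: 6.88
eef_pos: [0.5578, -0.313, 0.1499]
eef_rot: [-0.001, 0.445, 0.895, 0.001]
wrist_force: [0.1, 0.8, -0.5]
opening: 0.448
grasp_force: 60.6
```

```bash
python3 w.py w3;  python3 go.py .5575,-.3145,.05,37.1 .5575,-.3145,.0245,37.1
```

```text
(array([ 0.55777657, -0.31301934,  0.14994668]), array([-6.15109852e-04,  4.45238871e-01,  8.95411469e-01,  5.19750043e-04]))
now [ 0.5578 -0.3118  0.1499] 37.2 t 6.92 q [-0.7   0.4   1.5   0.    1.24 -1.35] F [ 0.8  0.6 -1.2] open 0.448 grip 60.6
  dp [-0.008 -0.008  0.4  ] turn 0.003
  dp [0.    0.    0.102] turn -0.0
```

View pics/w3.png

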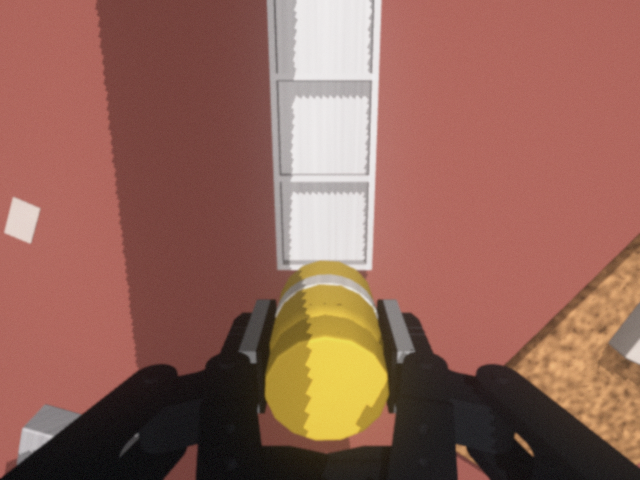

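The view shows the metal rack's end wall at row 270 (columns 278–372) and a divider at row 180 (columns 281–375). I'll cast both.

```bash
python3 - <<'E'
from h import *
d=np.load("w3.npz")
W=ray("wrist",[(278,270),(372,270),(281,180),(374,180),(276,79),(377,79)],.016,(d["p"],d["q"]))[:,:2]
u=np.array([-.603,.798]);x=np.array([.798,.603]);c=np.array([.4996,-.2379])
print(W.round(4),[((w-c)@np.c_[x,u]).round(4) for w in W])
E
```

```text
[[ 0.5513 -0.3621]
 [ 0.6054 -0.3212]
 [ 0.5153 -0.3073]
 [ 0.5653 -0.2696]
 [ 0.4761 -0.2571]
 [ 0.5266 -0.2189]] [array([-0.0337, -0.1303]), array([ 0.0342, -0.1303]), array([-0.0293, -0.0649]), array([ 0.0333, -0.0649]), array([-0.0304, -0.0011]), array([ 0.033 , -0.0011])]
```

The wrist and top views agree to within 1 mm, so I'll lower the jar.

Request:
arm_command(
  dp=[
    [-0.008,-0.008,0.2],
    [-0.008,-0.008,0.35],
    [-0.008,-0.008,0.44],
    [-0.008,-0.008,0.48],
    [-0.008,-0.008,0.5],
  ],
  turn=[
    [0,0,0],
    [0,0,0],
    [0,0,0],
    [0,0,0],
    [0,0,0],
  ],
  jaw=[0.2,0.2,0.2,0.2,0.2],
)

```text
time_s: 7.55
eef_pos: [0.5576, -0.3152, 0.0258]
eef_rot: [-0.0, 0.444, 0.896, 0.0]
wrist_force: [-0.4, -0.4, -0.7]
opening: 0.444
grasp_force: 60.5
```

Request:
arm_command(
  dp=[
    [0,0,0],
    [0,0,0],
  ],
  turn=[
    [0,0,0],
    [0,0,0],
  ],
  jaw=[0.2,0.2],
)

```text
time_s: 7.8
eef_pos: [0.5577, -0.3171, 0.027]
eef_rot: [0.001, 0.445, 0.896, -0.0]
wrist_force: [0.4, -0.5, -1.3]
opening: 0.442
grasp_force: 60.6
```

Request:
arm_command(
  dp=[
    [0,0,0.005],
    [0,0,0.01],
    [0,0,0.01],
  ],
  turn=[
    [0,0,0],
    [0,0,0],
    [0,0,0],
  ],
  jaw=[0.2,0.2,0.2],
)

```text
time_s: 8.18
eef_pos: [0.5572, -0.3171, 0.0242]
eef_rot: [0.0, 0.445, 0.895, -0.0]
wrist_force: [-1.1, 1.6, 4.8]
opening: 0.444
grasp_force: 61.1
```

Contact at 4.8 N, so I'll release slowly and lift away.

Request:
arm_command(
  dp=[
    [0,0,0],
    [0,0,0],
    [0,0,0],
    [0,0,0],
    [0,0,0],
  ],
  turn=[
    [0,0,0],
    [0,0,0],
    [0,0,0],
    [0,0,0],
    [0,0,0],
  ],
  jaw=[0.55,0.65,0.8,1,1],
)

```text
time_s: 8.8
eef_pos: [0.557, -0.3167, 0.0232]
eef_rot: [-0.0, 0.445, 0.895, 0.0]
wrist_force: [-0.4, -0.4, -0.3]
opening: 1.008
grasp_force: 0.0
```

Request:
arm_command(
  dp=[
    [0,0,-0.15],
    [0,0,-0.4],
    [0,0,-0.5],
    [0,0,-0.5],
  ],
  turn=[
    [0,0,0],
    [0,0,0],
    [0,0,0],
    [0,0,0],
  ],
  jaw=[1,1,1,1],
)

```text
time_s: 9.3
eef_pos: [0.5585, -0.3179, 0.1514]
eef_rot: [0.003, 0.445, 0.895, -0.001]
wrist_force: [-0.5, -0.2, 0.0]
opening: 1.0
grasp_force: 0.0
```

```bash
python3 w.py w4; python3 go.py .5553,.2455,.15,-19.6
```

```text
(array([ 0.55847698, -0.31791607,  0.15141772]), array([ 2.83296695e-03,  4.45052113e-01,  8.95499929e-01, -6.84553331e-04]))
now [ 0.5573 -0.317   0.149 ] 37.14 t 9.35 q [-0.7   0.4   1.5   0.    1.24 -1.35] F [ 0.2 -0.2 -0.5] open 1.001 grip 0.0
  dp [ 0.599  0.451 -0.001] turn 0.63
  dp [ 0.713  0.232 -0.001] turn 0.63
  dp [ 0.75  -0.012 -0.001] turn 0.63
```

View pics/w4.png

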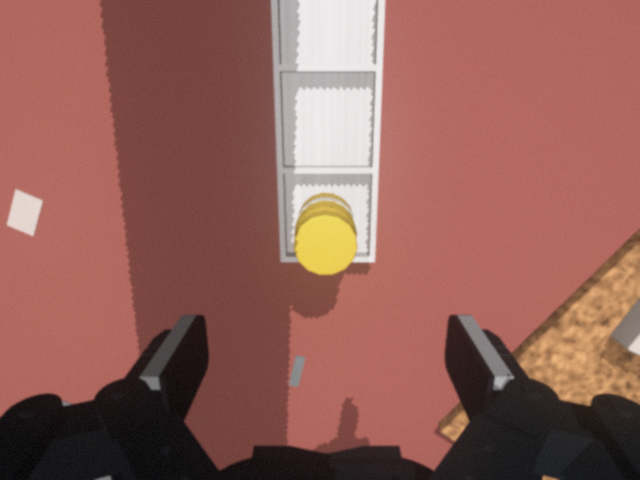

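The yellow jar stands upright in the end place, with its lid at (326,243). Next is green.

Request:
arm_command(
  dp=[
    [0.6,0.45,0],
    [0.6,0.45,0],
    [0.6,0.45,0],
    [0.6,0.45,0],
    [0.6,0.45,0],
  ],
  turn=[
    [0,0,0.63],
    [0,0,0.63],
    [0,0,0.63],
    [0,0,0.63],
    [0,0,0.63],
  ],
  jaw=[1,1,1,1,1],
)

```text
time_s: 9.98
eef_pos: [0.5554, -0.129, 0.1468]
eef_rot: [-0.001, 0.586, 0.811, -0.0]
wrist_force: [0.1, 0.2, -1.2]
opening: 1.001
grasp_force: 0.0
```

Request:
arm_command(
  dp=[
    [0.71,0.23,0],
    [0.71,0.23,0],
    [0.71,0.23,0],
    [0.71,0.23,0],
    [0.71,0.23,0],
  ],
  turn=[
    [0,0,0.63],
    [0,0,0.63],
    [0,0,0.63],
    [0,0,0.63],
    [0,0,0.63],
  ],
  jaw=[1,1,1,1,1],
)

```text
time_s: 10.6
eef_pos: [0.5553, 0.0561, 0.1477]
eef_rot: [-0.0, 0.711, 0.703, -0.0]
wrist_force: [0.6, -0.8, 0.0]
opening: 0.996
grasp_force: 0.0
```

Request:
arm_command(
  dp=[
    [0.75,-0.01,0],
    [0.75,-0.01,0],
    [0.75,-0.01,0],
    [0.75,-0.01,0],
    [0.75,-0.01,0],
  ],
  turn=[
    [0,0,0.63],
    [0,0,0.63],
    [0,0,0.63],
    [0,0,0.63],
    [0,0,0.63],
  ],
  jaw=[1,1,1,1,1],
)

```text
time_s: 11.22
eef_pos: [0.5554, 0.2431, 0.1478]
eef_rot: [0.0, 0.817, 0.576, -0.0]
wrist_force: [0.1, -0.4, 0.6]
opening: 1.002
grasp_force: 0.0
```

```bash
python3 go.py .5553,.2455,.022,-19.6
```

```text
now [0.5554 0.2431 0.1478] -19.63 t 11.22 q [ 0.22  0.33  1.6  -0.    1.21  0.56] F [ 0.1 -0.4  0.6] open 1.002 grip 0.0
  dp [ 0.009 -0.004  0.503] turn -0.001
```

Request:
arm_command(
  dp=[
    [0,0,0.2],
    [0,0,0.35],
    [0.009,-0.004,0.45],
    [0.009,-0.004,0.5],
    [0.009,-0.004,0.5],
  ],
  turn=[
    [0,0,0],
    [0,0,0],
    [0,0,0],
    [0,0,0],
    [0,0,0],
  ],
  jaw=[1,1,1,1,1],
)

```text
time_s: 11.85
eef_pos: [0.5547, 0.2456, 0.0227]
eef_rot: [-0.0, 0.818, 0.576, -0.001]
wrist_force: [-0.3, -0.1, 0.5]
opening: 1.0
grasp_force: 0.0
```

Request:
arm_command(
  dp=[
    [0,0,0],
    [0,0,0],
    [0,0,0],
    [0,0,0],
    [0,0,0],
  ],
  turn=[
    [0,0,0],
    [0,0,0],
    [0,0,0],
    [0,0,0],
    [0,0,0],
  ],
  jaw=[0.3,0.2,0.2,0.2,0.2],
)

```text
time_s: 12.48
eef_pos: [0.5557, 0.2476, 0.0248]
eef_rot: [0.001, 0.817, 0.577, 0.001]
wrist_force: [0.2, -1.0, 6.7]
opening: 0.444
grasp_force: 60.7
```

```bash
python3 go.py .5553,.2455,.15,-19.6 .5189,-.2634,.15,37.1
```

```text
now [0.5557 0.2476 0.0248] -19.54 t 12.47 q [ 0.22  0.51  1.64 -0.    0.99  0.57] F [ 0.2 -1.   6.7] open 0.444 grip 60.7
  dp [-0.008  0.001 -0.501] turn 0.002
  dp [-0.655  0.182 -0.   ] turn -0.63
  dp [-0.679 -0.04  -0.   ] turn -0.63
  dp [-0.629 -0.258 -0.   ] turn -0.63
```

Request:
arm_command(
  dp=[
    [0,0,-0.1],
    [0,0,-0.3],
    [0,0,-0.5],
    [0,0,-0.5],
  ],
  turn=[
    [0,0,0],
    [0,0,0],
    [0,0,0],
    [0,0,0],
  ],
  jaw=[0.2,0.2,0.2,0.2],
)

```text
time_s: 12.98
eef_pos: [0.5578, 0.2483, 0.1537]
eef_rot: [0.002, 0.817, 0.577, 0.005]
wrist_force: [0.1, 0.3, -1.1]
opening: 0.445
grasp_force: 60.5
```

Request:
arm_command(
  dp=[
    [-0.655,0.18,0],
    [-0.655,0.18,0],
    [-0.655,0.18,0],
    [-0.655,0.18,0],
    [-0.655,0.18,0],
  ],
  turn=[
    [0,0,-0.63],
    [0,0,-0.63],
    [0,0,-0.63],
    [0,0,-0.63],
    [0,0,-0.63],
  ],
  jaw=[0.2,0.2,0.2,0.2,0.2],
)

```text
time_s: 13.6
eef_pos: [0.5416, 0.0782, 0.1474]
eef_rot: [-0.001, 0.711, 0.703, -0.0]
wrist_force: [-0.9, -0.9, -0.7]
opening: 0.447
grasp_force: 60.5
```

Request:
arm_command(
  dp=[
    [-0.68,-0.04,0],
    [-0.68,-0.04,0],
    [-0.68,-0.04,0],
    [-0.68,-0.04,0],
    [-0.68,-0.04,0],
  ],
  turn=[
    [0,0,-0.63],
    [0,0,-0.63],
    [0,0,-0.63],
    [0,0,-0.63],
    [0,0,-0.63],
  ],
  jaw=[0.2,0.2,0.2,0.2,0.2],
)

```text
time_s: 14.22
eef_pos: [0.5302, -0.0905, 0.1478]
eef_rot: [-0.001, 0.586, 0.81, 0.0]
wrist_force: [0.8, -0.1, -0.7]
opening: 0.443
grasp_force: 60.5
```

```bash
python3 go.py .5189,-.2634,.15,37.1
```

```text
now [ 0.5302 -0.0905  0.1478] 18.28 t 14.22 q [-0.39  0.19  1.77  0.    1.18 -0.71] F [ 0.8 -0.1 -0.7] open 0.443 grip 60.5
  dp [-0.642 -0.26  -0.009] turn -0.627
```

Request:
arm_command(
  dp=[
    [-0.64,-0.26,-0.01],
    [-0.64,-0.26,-0.01],
    [-0.64,-0.26,-0.01],
    [-0.64,-0.26,-0.01],
    [-0.64,-0.26,-0.01],
  ],
  turn=[
    [0,0,-0.63],
    [0,0,-0.63],
    [0,0,-0.63],
    [0,0,-0.63],
    [0,0,-0.63],
  ],
  jaw=[0.2,0.2,0.2,0.2,0.2],
)

```text
time_s: 14.85
eef_pos: [0.5189, -0.2621, 0.1502]
eef_rot: [-0.001, 0.444, 0.896, 0.0]
wrist_force: [-0.1, -0.3, -1.2]
opening: 0.447
grasp_force: 60.6
```

```bash
python3 go.py .5189,-.2634,.0245,37.1
```

```text
now [ 0.5189 -0.2621  0.1502] 37.23 t 14.85 q [-0.67  0.28  1.66  0.    1.2  -1.32] F [-0.1 -0.3 -1.2] open 0.447 grip 60.6
  dp [-0.004 -0.003  0.503] turn 0.004
```

Request:
arm_command(
  dp=[
    [0,0,0.2],
    [0,0,0.35],
    [0,0,0.44],
    [0,0,0.49],
    [0,0,0.5],
  ],
  turn=[
    [0,0,0],
    [0,0,0],
    [0,0,0],
    [0,0,0],
    [0,0,0],
  ],
  jaw=[0.2,0.2,0.2,0.2,0.2],
)

```text
time_s: 15.48
eef_pos: [0.5187, -0.2626, 0.0253]
eef_rot: [-0.001, 0.444, 0.896, 0.0]
wrist_force: [-0.4, 0.2, -0.8]
opening: 0.449
grasp_force: 60.6
```

Request:
arm_command(
  dp=[
    [0,0,0.004],
    [0,0,0.008],
    [0,0,0.008],
  ],
  turn=[
    [0,0,0],
    [0,0,0],
    [0,0,0],
  ],
  jaw=[0.2,0.2,0.2],
)

```text
time_s: 15.85
eef_pos: [0.5194, -0.2648, 0.0248]
eef_rot: [0.001, 0.445, 0.895, -0.0]
wrist_force: [1.5, 0.8, 1.1]
opening: 0.445
grasp_force: 60.8
```

Request:
arm_command(
  dp=[
    [0,0,0],
    [0,0,0],
    [0,0,0],
    [0,0,0],
    [0,0,0],
  ],
  turn=[
    [0,0,0],
    [0,0,0],
    [0,0,0],
    [0,0,0],
    [0,0,0],
  ],
  jaw=[0.55,0.65,0.8,1,1],
)

```text
time_s: 16.48
eef_pos: [0.5186, -0.2642, 0.0237]
eef_rot: [-0.0, 0.445, 0.895, 0.0]
wrist_force: [-0.2, 0.6, 0.8]
opening: 1.004
grasp_force: 0.0
```

Request:
arm_command(
  dp=[
    [0,0,-0.15],
    [0,0,-0.4],
    [0,0,-0.5],
    [0,0,-0.5],
  ],
  turn=[
    [0,0,0],
    [0,0,0],
    [0,0,0],
    [0,0,0],
  ],
  jaw=[1,1,1,1],
)

```text
time_s: 16.98
eef_pos: [0.5201, -0.2654, 0.1516]
eef_rot: [0.003, 0.445, 0.895, -0.001]
wrist_force: [-0.3, 0.3, 0.3]
opening: 1.002
grasp_force: 0.0
```

```bash
python3 go.py .538,.1885,.15,-19.6
```

```text
now [ 0.5201 -0.2654  0.1516] 37.14 t 16.98 q [-0.67  0.28  1.66 -0.    1.2  -1.32] F [-0.3  0.3  0.3] open 1.002 grip 0.0
  dp [0.702 0.577 0.003] turn 0.946
  dp [0.892 0.174 0.003] turn 0.946
```

Request:
arm_command(
  dp=[
    [0.7,0.58,0],
    [0.7,0.58,0],
    [0.7,0.58,0],
    [0.7,0.58,0],
    [0.7,0.58,0],
  ],
  turn=[
    [0,0,0.945],
    [0,0,0.945],
    [0,0,0.945],
    [0,0,0.945],
    [0,0,0.945],
  ],
  jaw=[1,1,1,1,1],
)

```text
time_s: 17.6
eef_pos: [0.5271, -0.0339, 0.1468]
eef_rot: [-0.002, 0.649, 0.761, -0.001]
wrist_force: [-0.3, -0.7, 0.8]
opening: 1.0
grasp_force: 0.0
```

Request:
arm_command(
  dp=[
    [0.89,0.175,0],
    [0.89,0.175,0],
    [0.89,0.175,0],
    [0.89,0.175,0],
    [0.89,0.175,0],
  ],
  turn=[
    [0,0,0.945],
    [0,0,0.945],
    [0,0,0.945],
    [0,0,0.945],
    [0,0,0.945],
  ],
  jaw=[1,1,1,1,1],
)

```text
time_s: 18.23
eef_pos: [0.537, 0.1915, 0.1473]
eef_rot: [-0.001, 0.816, 0.578, -0.001]
wrist_force: [0.1, -0.7, 0.0]
opening: 0.996
grasp_force: 0.0
```

```bash
python3 go.py .538,.1885,.022,-19.6
```

```text
now [0.537  0.1915 0.1473] -19.33 t 18.23 q [0.13 0.26 1.69 0.   1.19 0.47] F [ 0.1 -0.7  0. ] open 0.996 grip 0.0
  dp [-0.01   0.008  0.501] turn 0.009
```

Request:
arm_command(
  dp=[
    [0,0,0.2],
    [0,0,0.35],
    [-0.009,0.007,0.45],
    [-0.009,0.007,0.5],
    [-0.009,0.007,0.5],
  ],
  turn=[
    [0,0,0],
    [0,0,0],
    [0,0,0],
    [0,0,0],
    [0,0,0],
  ],
  jaw=[1,1,1,1,1],
)

```text
time_s: 18.85
eef_pos: [0.5381, 0.1855, 0.0228]
eef_rot: [-0.0, 0.817, 0.576, -0.001]
wrist_force: [-0.3, -0.6, -0.5]
opening: 1.002
grasp_force: 0.0
```

Request:
arm_command(
  dp=[
    [0,0,0],
    [0,0,0],
    [0,0,0],
    [0,0,0],
    [0,0,0],
  ],
  turn=[
    [0,0,0],
    [0,0,0],
    [0,0,0],
    [0,0,0],
    [0,0,0],
  ],
  jaw=[0.3,0.2,0.2,0.2,0.2],
)

```text
time_s: 19.48
eef_pos: [0.5395, 0.187, 0.0253]
eef_rot: [0.001, 0.817, 0.577, 0.001]
wrist_force: [-1.7, -0.0, 5.9]
opening: 0.446
grasp_force: 60.3
```

```bash
python3 go.py .538,.1885,.15,-19.6 .4803,-.2124,.15,37.1
```

```text
now [0.5395 0.187  0.0253] -19.53 t 19.48 q [ 0.13  0.44  1.74 -0.    0.96  0.47] F [-1.7 -0.   5.9] open 0.446 grip 60.3
  dp [ 0.004 -0.008 -0.499] turn 0.002
  dp [-0.794  0.16  -0.   ] turn -0.945
  dp [-0.775 -0.236 -0.   ] turn -0.945
```

Request:
arm_command(
  dp=[
    [0,0,-0.1],
    [0,0,-0.3],
    [0,0,-0.5],
    [0,0,-0.5],
  ],
  turn=[
    [0,0,0],
    [0,0,0],
    [0,0,0],
    [0,0,0],
  ],
  jaw=[0.2,0.2,0.2,0.2],
)

```text
time_s: 19.98
eef_pos: [0.542, 0.1874, 0.1542]
eef_rot: [0.002, 0.817, 0.577, 0.004]
wrist_force: [0.5, 0.9, -1.6]
opening: 0.447
grasp_force: 60.8
```

Request:
arm_command(
  dp=[
    [-0.79,0.16,0],
    [-0.79,0.16,0],
    [-0.79,0.16,0],
    [-0.79,0.16,0],
    [-0.79,0.16,0],
  ],
  turn=[
    [0,0,-0.945],
    [0,0,-0.945],
    [0,0,-0.945],
    [0,0,-0.945],
    [0,0,-0.945],
  ],
  jaw=[0.2,0.2,0.2,0.2,0.2],
)

```text
time_s: 20.6
eef_pos: [0.5093, -0.0143, 0.1478]
eef_rot: [-0.001, 0.652, 0.758, -0.0]
wrist_force: [-0.9, 1.0, -1.3]
opening: 0.445
grasp_force: 60.7
```

```bash
python3 go.py .4803,-.2124,.15,37.1
```

```text
now [ 0.5093 -0.0143  0.1478] 8.6 t 20.6 q [-0.26  0.13  1.85 -0.    1.17 -0.41] F [-0.9  1.  -1.3] open 0.445 grip 60.7
  dp [-0.766 -0.233 -0.009] turn -0.95
```

Request:
arm_command(
  dp=[
    [-0.77,-0.235,-0.01],
    [-0.77,-0.235,-0.01],
    [-0.77,-0.235,-0.01],
    [-0.77,-0.235,-0.01],
    [-0.77,-0.235,-0.01],
  ],
  turn=[
    [0,0,-0.945],
    [0,0,-0.945],
    [0,0,-0.945],
    [0,0,-0.945],
    [0,0,-0.945],
  ],
  jaw=[0.2,0.2,0.2,0.2,0.2],
)

```text
time_s: 21.22
eef_pos: [0.4814, -0.2127, 0.1506]
eef_rot: [-0.0, 0.446, 0.895, 0.0]
wrist_force: [-0.6, -0.1, -1.6]
opening: 0.442
grasp_force: 60.8
```

```bash
python3 go.py .4803,-.2124,.0255,37.1
```

```text
now [ 0.4814 -0.2127  0.1506] 37.01 t 21.23 q [-0.64  0.16  1.8   0.    1.18 -1.29] F [-0.6 -0.1 -1.6] open 0.442 grip 60.8
  dp [ 0.004 -0.003  0.5  ] turn -0.003
```

Request:
arm_command(
  dp=[
    [0,0,0.2],
    [0,0,0.35],
    [0,0,0.44],
    [0,0,0.49],
    [0,0,0.5],
  ],
  turn=[
    [0,0,0],
    [0,0,0],
    [0,0,0],
    [0,0,0],
    [0,0,0],
  ],
  jaw=[0.2,0.2,0.2,0.2,0.2],
)

```text
time_s: 21.85
eef_pos: [0.4815, -0.2106, 0.0256]
eef_rot: [-0.001, 0.445, 0.896, 0.0]
wrist_force: [0.1, 0.0, -1.3]
opening: 0.447
grasp_force: 60.8
```

Request:
arm_command(
  dp=[
    [0,0,0.004],
    [0,0,0.008],
    [0,0,0.008],
  ],
  turn=[
    [0,0,0],
    [0,0,0],
    [0,0,0],
  ],
  jaw=[0.2,0.2,0.2],
)

```text
time_s: 22.22
eef_pos: [0.4824, -0.2125, 0.0252]
eef_rot: [0.001, 0.445, 0.895, -0.0]
wrist_force: [1.0, -0.1, 1.4]
opening: 0.443
grasp_force: 61.1
```

Request:
arm_command(
  dp=[
    [0,0,0],
    [0,0,0],
    [0,0,0],
    [0,0,0],
    [0,0,0],
  ],
  turn=[
    [0,0,0],
    [0,0,0],
    [0,0,0],
    [0,0,0],
    [0,0,0],
  ],
  jaw=[0.55,0.65,0.8,1,1],
)

```text
time_s: 22.85
eef_pos: [0.4815, -0.212, 0.0243]
eef_rot: [-0.0, 0.445, 0.895, 0.0]
wrist_force: [0.8, 0.3, 0.3]
opening: 1.004
grasp_force: 0.0
```

Request:
arm_command(
  dp=[
    [0,0,-0.15],
    [0,0,-0.4],
    [0,0,-0.5],
    [0,0,-0.5],
  ],
  turn=[
    [0,0,0],
    [0,0,0],
    [0,0,0],
    [0,0,0],
  ],
  jaw=[1,1,1,1],
)

```text
time_s: 23.35
eef_pos: [0.483, -0.2131, 0.1518]
eef_rot: [0.003, 0.445, 0.896, -0.0]
wrist_force: [-0.9, -0.1, -0.5]
opening: 1.0
grasp_force: 0.0
```

```bash
python3 go.py .5175,.128,.15,-19.6
```

```text
now [ 0.483  -0.2131  0.1518] 37.15 t 23.35 q [-0.64  0.16  1.8   0.    1.17 -1.29] F [-0.9 -0.1 -0.5] open 1.0 grip 0.0
  dp [0.502 0.467 0.004] turn 0.946
  dp [0.664 0.172 0.004] turn 0.946
```

Request:
arm_command(
  dp=[
    [0.5,0.465,0],
    [0.5,0.465,0],
    [0.5,0.465,0],
    [0.5,0.465,0],
    [0.5,0.465,0],
  ],
  turn=[
    [0,0,0.945],
    [0,0,0.945],
    [0,0,0.945],
    [0,0,0.945],
    [0,0,0.945],
  ],
  jaw=[1,1,1,1,1],
)

```text
time_s: 23.98
eef_pos: [0.4981, -0.0421, 0.1481]
eef_rot: [-0.001, 0.65, 0.76, -0.001]
wrist_force: [0.2, -0.8, 0.1]
opening: 1.001
grasp_force: 0.0
```

Request:
arm_command(
  dp=[
    [0.66,0.175,0],
    [0.66,0.175,0],
    [0.66,0.175,0],
    [0.66,0.175,0],
    [0.66,0.175,0],
  ],
  turn=[
    [0,0,0.945],
    [0,0,0.945],
    [0,0,0.945],
    [0,0,0.945],
    [0,0,0.945],
  ],
  jaw=[1,1,1,1,1],
)

```text
time_s: 24.6
eef_pos: [0.5168, 0.1263, 0.1486]
eef_rot: [-0.0, 0.817, 0.577, -0.001]
wrist_force: [0.7, 0.2, -0.3]
opening: 1.005
grasp_force: 0.0
```

```bash
python3 go.py .5175,.128,.022,-19.6
```

```text
now [0.5168 0.1263 0.1486] -19.49 t 24.6 q [ 0.02  0.18  1.79 -0.    1.18  0.36] F [ 0.7  0.2 -0.3] open 1.005 grip 0.0
  dp [0.007 0.    0.507] turn 0.004
```

Request:
arm_command(
  dp=[
    [0,0,0.2],
    [0,0,0.35],
    [0.007,0,0.45],
    [0.007,0,0.505],
    [0.007,0,0.505],
  ],
  turn=[
    [0,0,0],
    [0,0,0],
    [0,0,0],
    [0,0,0],
    [0,0,0],
  ],
  jaw=[1,1,1,1,1],
)

```text
time_s: 25.22
eef_pos: [0.5169, 0.1278, 0.0223]
eef_rot: [-0.0, 0.817, 0.576, -0.001]
wrist_force: [0.4, 0.5, 1.3]
opening: 0.999
grasp_force: 0.0
```

Request:
arm_command(
  dp=[
    [0,0,0],
    [0,0,0],
    [0,0,0],
    [0,0,0],
    [0,0,0],
  ],
  turn=[
    [0,0,0],
    [0,0,0],
    [0,0,0],
    [0,0,0],
    [0,0,0],
  ],
  jaw=[0.3,0.2,0.2,0.2,0.2],
)

```text
time_s: 25.85
eef_pos: [0.5184, 0.1292, 0.0244]
eef_rot: [0.001, 0.817, 0.577, 0.001]
wrist_force: [-0.2, -1.4, 5.7]
opening: 0.446
grasp_force: 60.1
```

```bash
python3 go.py .5175,.128,.15,-19.6 .4417,-.1613,.15,37.1
```

```text
now [0.5184 0.1292 0.0244] -19.52 t 25.85 q [ 0.02  0.38  1.84 -0.    0.92  0.36] F [-0.2 -1.4  5.7] open 0.446 grip 60.1
  dp [-0.006 -0.002 -0.502] turn 0.003
  dp [-0.596  0.051 -0.   ] turn -0.945
  dp [-0.549 -0.238 -0.   ] turn -0.945
```

Request:
arm_command(
  dp=[
    [0,0,-0.1],
    [0,0,-0.3],
    [0,0,-0.5],
    [0,0,-0.5],
  ],
  turn=[
    [0,0,0],
    [0,0,0],
    [0,0,0],
    [0,0,0],
  ],
  jaw=[0.2,0.2,0.2,0.2],
)

```text
time_s: 26.35
eef_pos: [0.5208, 0.1295, 0.1532]
eef_rot: [0.003, 0.817, 0.577, 0.004]
wrist_force: [0.4, 0.4, -1.8]
opening: 0.444
grasp_force: 60.6
```

Request:
arm_command(
  dp=[
    [-0.595,0.05,0],
    [-0.595,0.05,0],
    [-0.595,0.05,0],
    [-0.595,0.05,0],
    [-0.595,0.05,0],
  ],
  turn=[
    [0,0,-0.945],
    [0,0,-0.945],
    [0,0,-0.945],
    [0,0,-0.945],
    [0,0,-0.945],
  ],
  jaw=[0.2,0.2,0.2,0.2,0.2],
)

```text
time_s: 26.98
eef_pos: [0.479, -0.0147, 0.1475]
eef_rot: [-0.001, 0.652, 0.758, 0.0]
wrist_force: [1.2, -0.6, 0.0]
opening: 0.447
grasp_force: 60.5
```

```bash
python3 go.py .4417,-.1613,.15,37.1
```

```text
now [ 0.479  -0.0147  0.1475] 8.65 t 26.98 q [-0.28  0.06  1.92  0.    1.16 -0.43] F [ 1.2 -0.6  0. ] open 0.447 grip 60.5
  dp [-0.557 -0.236 -0.01 ] turn -0.948
```

Request:
arm_command(
  dp=[
    [-0.555,-0.235,-0.01],
    [-0.555,-0.235,-0.01],
    [-0.555,-0.235,-0.01],
    [-0.555,-0.235,-0.01],
    [-0.555,-0.235,-0.01],
  ],
  turn=[
    [0,0,-0.945],
    [0,0,-0.945],
    [0,0,-0.945],
    [0,0,-0.945],
    [0,0,-0.945],
  ],
  jaw=[0.2,0.2,0.2,0.2,0.2],
)

```text
time_s: 27.6
eef_pos: [0.4427, -0.16, 0.1502]
eef_rot: [-0.0, 0.446, 0.895, 0.0]
wrist_force: [0.6, 0.5, -0.9]
opening: 0.449
grasp_force: 60.6
```

```bash
python3 go.py .4417,-.1613,.0255,37.1
```

```text
now [ 0.4427 -0.16    0.1502] 37.03 t 27.6 q [-0.6   0.04  1.94  0.    1.16 -1.25] F [ 0.6  0.5 -0.9] open 0.449 grip 60.6
  dp [-0.002 -0.006  0.499] turn -0.002
```

Request:
arm_command(
  dp=[
    [0,0,0.2],
    [0,0,0.35],
    [0,0,0.44],
    [0,0,0.49],
    [0,0,0.5],
  ],
  turn=[
    [0,0,0],
    [0,0,0],
    [0,0,0],
    [0,0,0],
    [0,0,0],
  ],
  jaw=[0.2,0.2,0.2,0.2,0.2],
)

```text
time_s: 28.22
eef_pos: [0.4425, -0.1601, 0.025]
eef_rot: [-0.001, 0.445, 0.896, 0.0]
wrist_force: [-0.1, 0.1, -0.5]
opening: 0.444
grasp_force: 60.6
```

Request:
arm_command(
  dp=[
    [0,0,0.004],
    [0,0,0.008],
    [0,0,0.008],
  ],
  turn=[
    [0,0,0],
    [0,0,0],
    [0,0,0],
  ],
  jaw=[0.2,0.2,0.2],
)

```text
time_s: 28.6
eef_pos: [0.4433, -0.1617, 0.0244]
eef_rot: [0.001, 0.445, 0.895, -0.0]
wrist_force: [1.3, 1.2, 3.3]
opening: 0.445
grasp_force: 60.9
```

Request:
arm_command(
  dp=[
    [0,0,0],
    [0,0,0],
    [0,0,0],
    [0,0,0],
    [0,0,0],
  ],
  turn=[
    [0,0,0],
    [0,0,0],
    [0,0,0],
    [0,0,0],
    [0,0,0],
  ],
  jaw=[0.55,0.65,0.8,1,1],
)

```text
time_s: 29.22
eef_pos: [0.4424, -0.1612, 0.0235]
eef_rot: [-0.0, 0.445, 0.895, 0.0]
wrist_force: [-0.0, 0.4, -0.3]
opening: 1.0
grasp_force: 0.0
```

Request:
arm_command(
  dp=[
    [0,0,-0.15],
    [0,0,-0.4],
    [0,0,-0.6],
    [0,0,-0.8],
    [0,0,-0.8],
  ],
  turn=[
    [0,0,0],
    [0,0,0],
    [0,0,0],
    [0,0,0],
    [0,0,0],
  ],
  jaw=[1,1,1,1,1],
)

```text
time_s: 29.85
eef_pos: [0.4449, -0.1628, 0.2282]
eef_rot: [0.005, 0.445, 0.896, -0.001]
wrist_force: [1.0, 0.3, -0.9]
opening: 1.0
grasp_force: 0.0
```

Request:
arm_command(
  dp=[
    [0.7,0.5,0],
    [0.7,0.5,0],
    [0.7,0.5,0],
    [0.7,0.5,0],
    [0.7,0.5,0],
  ],
  turn=[
    [0,0,0],
    [0,0,0],
    [0,0,0],
    [0,0,0],
    [0,0,0],
  ],
  jaw=[1,1,1,1,1],
)

```text
time_s: 30.48
eef_pos: [0.4355, 0.0555, 0.2224]
eef_rot: [-0.001, 0.443, 0.896, -0.0]
wrist_force: [-0.2, -0.6, -0.2]
opening: 1.0
grasp_force: 0.0
```

```bash
python3 - <<'E'
from h import *
a=camera("top")[180:380,340:550];b=camera("side")[140:300,290:458]
cv2.imwrite("pics/end.png",cv2.hconcat([cv2.resize(a,(420,400)),cv2.resize(b,(378,400))[:, :378]]))
E
```

```text
(no output)
```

View pics/end.png

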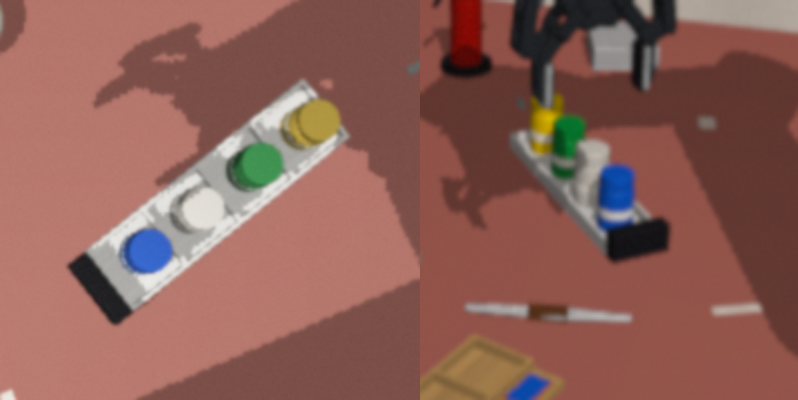

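Both views show all four jars upright on the metal rack. From the black end they run blue (148,250), white (199,208), green (256,165), yellow (315,122), each inside its own place, and the gripper is clear.

```bash
python3 -c "
from bench import *
print(hand_in())"
```

```text
the job is handed in; nothing more can be done
None
```

All four jars now stand upright on the metal rack in reverse order (blue next to its black end, then white, green, yellow), and the job was handed in at about 30.6 s of the 106 s allowed.

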